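Draw the flush plug from the crock with its pulling key

TASK

Take the pulling key out of its wooden stand, put it down into the keyway of the plug that closes the crock, turn it clockwise (seen from above) as far as it goes so that its cross-pin locks under the plate, and pull the plug straight up out of the crock. Then set the plug gently down upright on the chopping board and let go, leaving the key standing in it. Do not force the key, and do not disturb the other things.

Things in the scene. Friction and masses are not known exactly. Their poses are not given: they have to be found in the camera images.
- puller: Pulling key, 111 mm long, 0.15 kg: upright 10 mm steel rod with a flat dark wooden handle on top. Origin at the rod's bottom tip (tapered to 6 mm over the last 4 mm), z up along the rod, x along the cross-pin and the handle; the same after a half turn about z. At the start it hangs in the stand, tip 10.5 mm above the worktop; lift it at least 25 mm to clear.
- puller_grip (a point): Centre of the key's handle, 98 mm above its tip. The handle is 56 mm long along x, 14 mm thick along y, 26 mm high (z = 85 to 111 mm from the tip). Grasp it from above across its thickness. Axes as puller.
- puller_pin (a point): Centre of the key's cross-pin, 9 mm above the tip: a round pin 6 mm thick, 28 mm long along x, through the rod. It must pass the keyway's slot and lock under the plate. Axes as puller.
- puller_collar (a point): Centre of the underside of the key's collar (24 mm wide, 7 mm thick), 19.5 mm above the tip. In the stand the collar rests on the stand's top; in the plug it rests on the plate when the key is fully in. Axes as puller.
- plug: Square light wooden plug, 56 x 56 mm, 32 mm high, about 0.25 kg. Origin at the centre of its underside, z up, sides along x and y. It sits flush in the crock's mouth, gripped by sprung rubber seals: it takes some 8 to 22 N straight up over the first 20 mm, is out after 32 mm, and does not turn in the mouth. Key and plug must not press on each other with more than 60 N.
- plug_top (a point): Centre of the plug's top and of its round steel plate (44 mm wide, flush). The plate's keyway: a 13 mm round hole crossed by a slot 32 mm long, 9 mm wide. THE SLOT'S DIRECTION IS NOT GIVEN by this frame (axes as plug): it lies anywhere up to 0.5 rad either way from the x axis. See it from above, or rest the pin lightly on the plate (tip then 6 mm below the top) and turn until it drops in.
- plug_plate (a point): Centre of the plate's underside, 5 mm below the plug's top; axes as plug. The chamber below is 19 mm deep. With its collar on the plate the key turns clockwise from above about 0.87 rad (50 degrees) from the slot to a hard stop, and not the other way. Raised 2.5 mm, the turned pin then bears on the plate from below. The plate itself holds against about 1 N m.
- crock: Terracotta crock, 110 x 110 mm and 92 mm high, fixed to the worktop. Origin at the centre of its underside, z up, sides along x and y. Its square mouth (58 mm) holds the plug, whose underside rests on a ledge 60 mm above the crock's underside; its rim is level with the plug's top; the plug's axes are parallel to its own.
- stand: Wooden stand block, 70 mm along x, 60 mm along y, 30 mm high, fixed to the worktop, origin at the centre of its underside. The slot in its top holds the pulling key.
- board: Wooden chopping board lying fixed on the worktop, 235 mm along its x, 280 mm along its y, 22 mm thick. Origin at the centre of its underside, z up.
- salt_shaker: Bystander: glass salt shaker, 44 mm wide, 90 mm high, standing loose; origin at its underside.
- kitchen_timer: Bystander: round kitchen timer, 65 mm wide, 48 mm high, standing loose; origin at its underside.
- mug: Bystander: patterned mug, 79 mm wide, 98 mm high, standing loose; origin at its underside.
Things that resemble listed ones, but are neither listed nor needed, are in the scene too. Leave any red or turquoise look-alike of the puller alone.

How it is judged (in metres and radians):
On the way, in this order (a step that is already met when the one before it is completed fails the run):
1. the key's cross-pin is through the keyway plate, below its underside, with the plug still home in the crock (z of puller_pin in the frame of plug below 0.0255 m and horizontal distance between puller_pin and plug_top below 0.005 m and z of plug in the frame of crock below 0.063 m), for 0.1 s.
2. the plug hangs on the key, clear above the crock's rim (z of plug in the frame of crock above 0.095 m and z of puller_pin in the frame of plug below 0.0265 m and horizontal distance between plug and crock below 0.04 m and contact force between puller and plug above 0.8 N), for 0.1 s.
At the end, for the whole second after the job is handed in: The plug stands upright (within 0.08 rad) and at rest on the chopping board, its centre at least about 12 mm inside the board's edges, with the released key still standing in it (pin below the plate, leaning less than 0.3 rad) (x of plug in the frame of board between -0.105 and 0.105 m and y of plug in the frame of board between -0.128 and 0.128 m and z of plug in the frame of board between 0.018 and 0.026 m and angle between plug's own z axis and vertical below 0.08 rad and linear speed of plug below 0.02 m/s and z of puller_pin in the frame of plug below 0.0265 m and angle between puller's own z axis and vertical below 0.3 rad and linear speed of puller below 0.03 m/s); the robot touches nothing.
It fails at once if the key was forced: key and plug press on each other with more than 60 N (contact force between puller and plug above 60 N).
It fails at once if the plug was tipped by more than 0.4 rad, not drawn straight and carried upright (angle between plug's own z axis and vertical above 0.4 rad).
It fails at once if the plug was dropped: faster than 0.4 m/s within 12 mm above the board (z of plug in the frame of board below 0.034 m and linear speed of plug above 0.4 m/s and horizontal distance between plug and board below 0.2 m).
It fails at once if a bystander was displaced by more than 30 mm (distance of any of salt_shaker, kitchen_timer, mug from where it was at the start of the episode above 0.03 m).
It also fails if it takes over 72 s, if anything falls off the work surface, if the arm or the gripper's body presses on something with over 40 N, if the wrist force passes 120 N, or if a joint passes its speed limit or range.

ROBOT

A 6-joint arm with a two-finger parallel gripper is mounted at the origin on a cart in front of the work surface, level with it; the furniture and walls round the work are solid. World frame = base frame: x ahead of the robot, y to its left, z up, the work surface at z = 0. Lengths are in mm, angles in degrees, forces in N, time in s.
With the tool pointing down it reaches from about 350 to 850 mm from the base axis. Payload 8.1 kg.
Tool frame: the origin (TCP) lies between the finger pads; the fingertips stand 8 mm ahead of it and the grasp point (between the pads) lies 11 mm behind it (r.tip_extent is the distance from the TCP to the fingertips, in mm); z points along the fingers, y is the direction in which the jaws open and shut (so a half turn about z gives the same grasp; the last joint's range is limited). The gripper opens to 85 mm and grips with 20 to 120 N. Pads are 22 mm wide; open, the fingers measure 114 mm over their backs; the gripper's body (76 mm by 85 mm) begins 54 mm behind the grasp point. The pads swing forward as they close: fully open they stand 13 mm farther back than shut.
Start: joints at [-75.195, 7.471, 85.268, -0, 87.261, -4.893], TCP at [202.26, -564.886, 239.292] pointing down, gripper open.
Joint ranges: [-169.43, 169.43], [-51.17, 129.36], [1.28, 143.12], [-76.62, 256.62], [0, 156.53], [-152.29, 152.29]. Speed limits (degrees/s): [136.94, 136.94, 159.86, 180, 180, 180].

INTERFACE

Orientations are given as [roll, pitch, yaw] about the fixed x, y, z axes, in that order (R = Rz(yaw) Ry(pitch) Rx(roll)).
In Python, from bench import sensors, viewer, hand_in, r gives the robot as it stands. The module is installed in compiled form; this text tells all that it offers.
- The arm moves only by the tool move_arm, never from a script. Its argument "rows" is a list that holds one entry, the list of rows, each a list of 6 numbers: the shift along the tool's x, y, z in m, then the turn, a rotation vector about the tool's x, y, z in degrees. In form: [[[tx, ty, tz, rx, ry, rz], ...]]. A call has 1 to 20 rows; each row is the pose to reach, as a shift and turn from the pose commanded when the call began, along the tool's axes at that moment; what a row does not reach only later rows make up. A row lasts 1/10 s, in which the tool goes at most 50 mm and 8.59 degrees, less where a joint would pass 70% of its speed; a pose out of reach is approached as far as the arm can. A call with a gripper value outside its range is refused whole. "grip" is the opening, from 0 (shut) to 1 (fully open), set as the call begins (left out, the last holds). The fingers move at their own pace and stop on an object; "newtons" is the grip in N (left out, the last holds). Time passes only in rows, so rows that repeat a pose let the fingers close. It gives the time, the measured TCP pose, the force and the opening at its end, in the units of the state.
- sensors.sense(): the state, without advancing time (a new reading comes with each control period).
- viewer.snapshot(name): name is "scene" or "top" or "wrist"; returns a dict with "color" (480x640x3 uint8, red, green, blue), "camera_matrix" (3x3 intrinsics, pixels), "R" (3x3) and "t" (3): a world point X has camera coordinates R X + t. Camera axes: x right, y down, z forward; pixel columns grow to the right and rows downward; lengths in mm; the calibration is good to about 2 mm. A picture is of the moment at which its call begins. There is no depth.
- hand_in(): hands the job in, once; it reports no verdict.
The state is a dict: "time": time; "joint_pos": joint angles; "qd": joint speeds; "joint_efforts": joint torques, N m; "tool_pos": TCP position; "tcp_rot": TCP orientation; "ft_force": force on the tool from outside, world axes, zero at the start; "wrist_torque": the same for the moment, N m; "finger_gap": finger opening in mm.
Only numpy, scipy, OpenCV 4.12 (cv2) and the standard library are available. Lean on these libraries where they do the work, as an engineer would, in place of code of your own. Each camera call takes 0.05 s, during which the arm holds its last target.

## Working session

There is one attempt and no reset: what is moved stays moved. The work goes in short steps, Python scripts to look and compute and a tool call to move; the robot and the scene stay as the last step left them, time stands still between calls to the robot, and variables do not carry over. Pictures are saved under pics/ and viewed, and the job is handed in when it is done.

Besides the shell and the picture viewer there is one more tool, called after "Emit:" as a command line: name --argument value ..., lists and objects as JSON in quotes. move_arm: Moves the arm, as the interface text tells. Its arguments: {"type":"object","properties":{"rows":{"type":"array","items":{"type":"array","items":{"type":"array","items":{"type":"number"}}}},"grip":{"type":"number"},"newtons":{"type":"number"}},"required":["rows"]}

```bash
mkdir -p pics; python3 - <<'E'
from bench import sensors, viewer, r
import cv2,json,numpy as np,pickle
s=sensors.sense();print(s)
for n in ["scene","top","wrist"]:
    v=viewer.snapshot(n);pickle.dump(v,open(f"{n}0.pkl","wb"))
    cv2.imwrite(f"pics/{n}0.png",v["color"][...,::-1]);print(n,v["camera_matrix"].tolist(),np.round(v["R"],3).tolist(),np.round(v["t"],1).tolist())
E
```

```text
{'time': 0.0, 'joint_pos': array([-7.51947101e+01,  7.51528632e+00,  8.53296409e+01, -4.36279342e-04,
        8.72603267e+01, -4.89235277e+00]), 'qd': array([ 0.03786217,  0.08021651, -0.06268641,  0.05068504,  0.00142419,
       -0.05360705]), 'joint_efforts': array([ 1.78582603e-03, -5.69405937e+01, -5.00548697e+01,  6.47084971e-05,
        1.49154622e-02, -4.48071873e-06]), 'tool_pos': array([ 202.12347165, -564.36744226,  238.23908117]), 'tcp_rot': array([-1.79895092e+02, -8.54231600e-03,  1.96976561e+01]), 'ft_force': array([-0.67823443, -0.28864031,  0.03272215]), 'wrist_torque': array([ 0.00806841, -0.02774663,  0.05023535]), 'finger_gap': 85.73137992628514}
scene [[516.9674099979381, 0.0, 314.36442086415514], [0.0, 516.9674099979381, 243.32134917125967], [0.0, 0.0, 1.0]] [[0.868, -0.496, -0.025], [-0.263, -0.415, -0.871], [0.422, 0.762, -0.491]] [-486.9, 171.0, 1145.9]
top [[609.2922257497459, 0.0, 327.27753175854156], [0.0, 609.2922257497459, 235.49377107416367], [0.0, 0.0, 1.0]] [[-0.183, -0.983, -0.005], [-0.884, 0.167, -0.436], [0.429, -0.075, -0.9]] [-13.0, 500.4, 1618.7]
wrist [[425.873444542403, 0.0, 320.6908136092557], [0.0, 425.873444542403, 237.75366505660153], [0.0, 0.0, 1.0]] [[0.336, -0.942, -0.0], [-0.898, -0.321, 0.301], [-0.284, -0.101, -0.953]] [-598.8, -39.0, 378.1]
```

View pics/scene0.png

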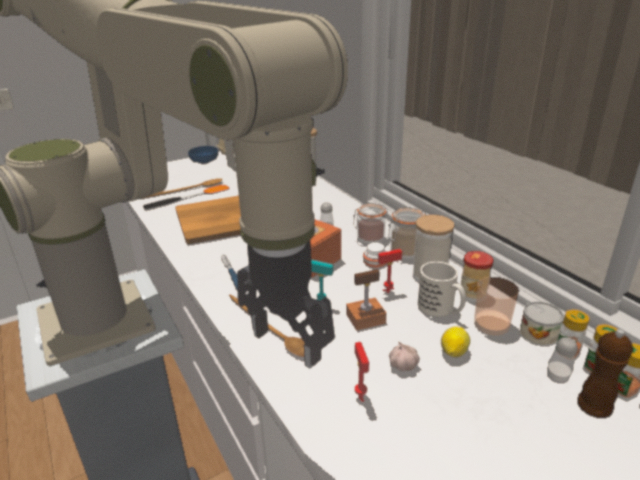

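View pics/top0.png

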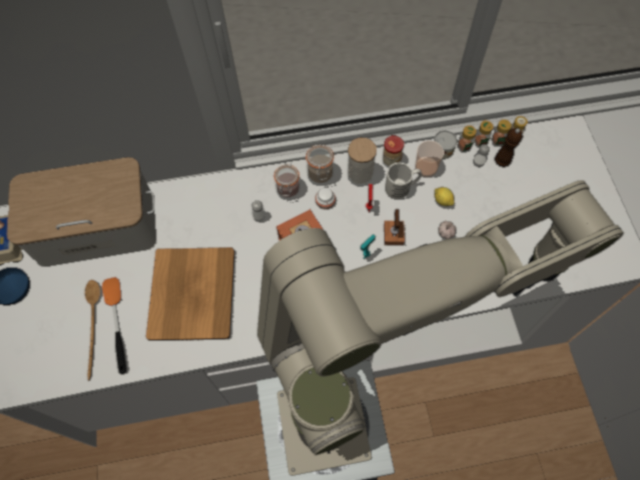

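View pics/wrist0.png

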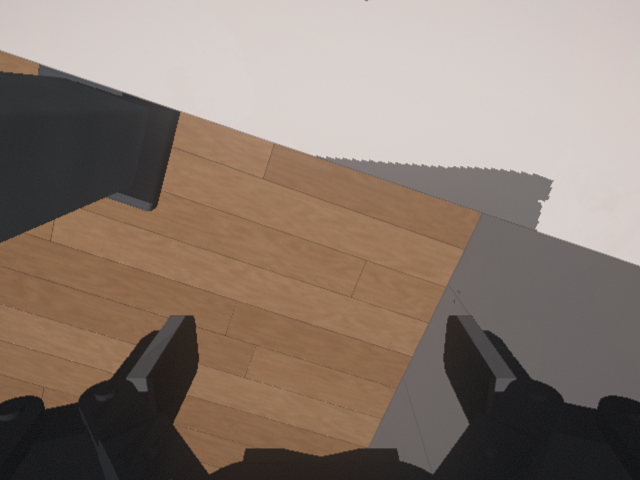

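The dark-handled key stands in the orange-brown stand (scene ≈ (367,290), top ≈ (395,222)). The look-alikes are turquoise at scene (320,280) and red at (388,270) and (361,370). The crock is at scene (322,243), top (300,225). The board is at top (192,293). I'll crop and cast rays.

```bash
cat > h.py <<'E'
import numpy as np,cv2,pickle
from scipy.spatial.transform import Rotation as Ro
def cast(v,px,z):
    K,R,t=map(np.array,(v["camera_matrix"],v["R"],v["t"])); 
    d=R.T@np.linalg.inv(K)@np.array([px[0],px[1],1.]); c=-R.T@t
    return c+d*(z-c[2])/d[2]
def proj(v,X):
    K,R,t=map(np.array,(v["camera_matrix"],v["R"],v["t"]));p=K@(R@np.array(X,float)+t);return p[:2]/p[2]
def tri(vs,pxs):
    A=[];b=[]
    for v,p in zip(vs,pxs):
        K,R,t=map(np.array,(v["camera_matrix"],v["R"],v["t"]));d=R.T@np.linalg.inv(K)@np.array([p[0],p[1],1.]);d/=np.linalg.norm(d);c=-R.T@t
        P=np.eye(3)-np.outer(d,d);A.append(P);b.append(P@c)
    return np.linalg.lstsq(np.vstack(A),np.hstack(b),rcond=None)[0]
def snap(n,name):
    from bench import viewer
    v=viewer.snapshot(n);pickle.dump(v,open(name+".pkl","wb"));cv2.imwrite(f"pics/{name}.png",v["color"][...,::-1]);return v
def crop(v,x,y,w,h,s,name):
    c=cv2.resize(v["color"][y:y+h,x:x+w,::-1],None,fx=s,fy=s,interpolation=cv2.INTER_CUBIC);cv2.imwrite(f"pics/{name}.png",c)
def load(n): return pickle.load(open(n+".pkl","rb"))
E
python3 - <<'E'
from h import *
a=load("scene0");b=load("top0")
crop(a,290,200,130,140,4,"c1");crop(b,230,170,200,100,4,"c2")
print("stand",cast(b,(394,233),20),cast(a,(367,315),20),"crock",cast(b,(300,225),92),"board",[cast(b,p,22).round() for p in [(155,249),(234,249),(231,338),(148,337)]])
print("handle",tri([a,b],[(367,277),(396,215)]))
E
```

```text
stand [ 505.52533104 -312.48510276   20.        ] [ 507.79926872 -320.97578887   20.        ] crock [548.45440702 -34.99243112  92.        ] board [array([585., 401.,  22.]), array([541., 169.,  22.]), array([271., 209.,  22.]), array([317., 437.,  22.])]
handle [ 515.15495637 -311.68839326  111.43784565]
```

View pics/c1.png

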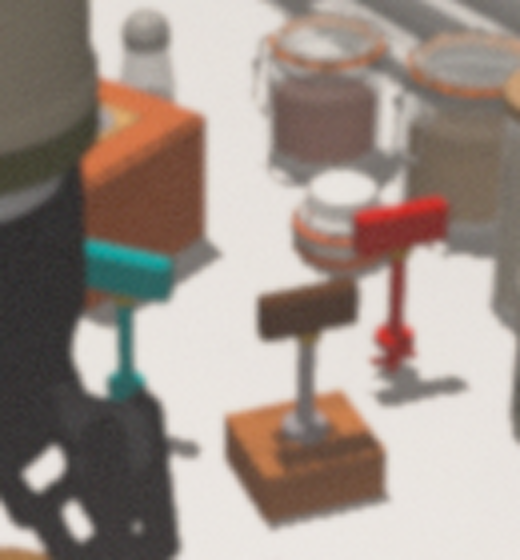

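View pics/c2.png

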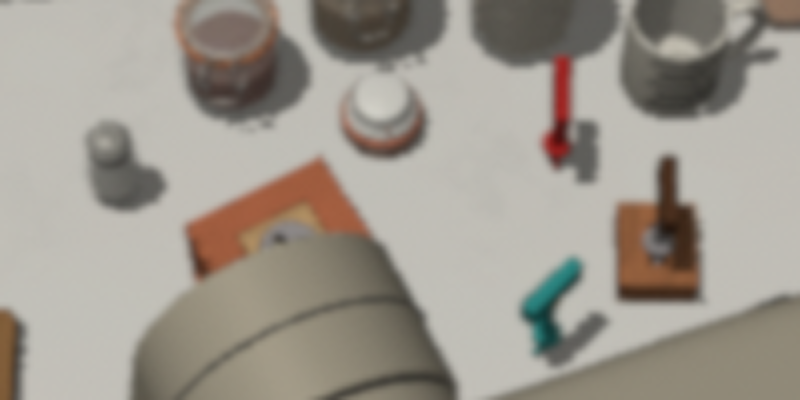

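```bash
python3 - <<'E'
from h import *
w=load("wrist0");R=np.array(w["R"]);c=-R.T@w["t"]
T=np.array([202.123,-564.367,238.24]);Rt=Ro.from_euler('xyz',[-179.895,-0.0085,19.6977],degrees=True).as_matrix()
print("cam in tool",Rt.T@(c-T),"axes in tool\n",(R@Rt).round(3))
b=load("top0");a=load("scene0")
P=lambda x,y:(230+x/4,170+y/4)
print("crock corner",[cast(b,P(*p),92).round(1) for p in [(187,228),(320,158)]])
print("stand top corners",[cast(b,P(*p),30).round(1) for p in [(617,203),(697,203),(701,290),(618,290)]])
S=lambda x,y:(290+x/4,200+y/4)
print("stand sc",[cast(a,S(*p),30).round(1) for p in [(228,430),(340,393),(384,455),(270,490)]])
print("handle ends",cast(a,S(262,300),121.5),cast(a,S(352,285),121.5))
print("collar",cast(b,P(657,242),33), cast(a,S(305,425),33))
print("turq",cast(b,P(552,280),110),cast(b,P(540,345),10),"red",cast(b,P(563,58),110),cast(b,P(557,160),10))
print("mug",cast(b,P(675,90),20),"timer",cast(b,P(382,120),20),"salt",cast(b,P(118,200),0))
print("garlic",cast(b,(447,228),20))
E
```

```text
cam in tool [  76.35193092   -0.72335214 -133.78073289] axes in tool
 [[-0.001  1.    -0.001]
 [-0.953 -0.001 -0.302]
 [-0.302  0.001  0.953]]
crock corner [array([554.6,  32.5,  92. ]), array([593.5, -72.4,  92. ])]
stand top corners [array([ 546.7, -290.9,   30. ]), array([ 535.5, -350.5,   30. ]), array([ 464. , -336.1,   30. ]), array([ 475.5, -275.4,   30. ])]
stand sc [array([ 478.6, -287.4,   30. ]), array([ 549.6, -291.2,   30. ]), array([ 536.6, -349.1,   30. ]), array([ 469. , -342.2,   30. ])]
handle ends [ 486.04413132 -306.90418815  121.5       ] [ 533.22912039 -319.65005679  121.5       ]
collar [ 507.55807154 -312.49385825   33.        ] [ 513.98262018 -308.72478379   33.        ]
turq [ 456.28472305 -216.47391502  110.        ] [ 450.87751093 -211.73516812   10.        ] red [ 633.38636498 -263.14810928  110.        ] [ 601.61792239 -257.46390246   10.        ]
mug [ 639.9445935  -359.40158321   20.        ] timer [ 656.13850932 -129.79871532   20.        ] salt [635.53455595  81.87967362   0.        ]
garlic [ 492.17028982 -474.18638457   20.        ]
```

Emit:
move_arm --rows '[[[0.015, -0.005, -0.003, 0, 0, 1], [0.045, -0.016, -0.008, 0, 0, 4], [0.08, -0.029, -0.014, 0, 0, 7], [0.12, -0.043, -0.02, 0, 0, 10], [0.16, -0.058, -0.027, 0, 0, 14], [0.2, -0.072, -0.033, 0, 0, 17], [0.24, -0.086, -0.04, 0, 0, 21], [0.28, -0.101, -0.047, 0, 0, 24], [0.315, -0.114, -0.053, 0, 0, 27], [0.345, -0.124, -0.058, 0, 0, 30], [0.365, -0.132, -0.061, 0, 0, 32], [0.373, -0.1345, -0.062, 0, 0, 32.7], [0.373, -0.1345, -0.062, 0, 0, 32.7], [0.373, -0.1345, -0.062, 0, 0, 32.7]]]' --grip 0.6

```text
time: 1.55
tool_pos: [507.4, -313.1, 300.8]
tcp_rot: [180.0, 0.1, -13.0]
ft_force: [-0.5, 0.0, 0.1]
finger_gap: 51.3
```

```bash
python3 - <<'E'
from h import *
from bench import sensors
s=sensors.sense();print(s["time"],s["tool_pos"],s["tcp_rot"],s["finger_gap"],s["ft_force"],s["joint_pos"].round(1))
snap("wrist","w1");snap("top","t1")
E
```

```text
1.55 [ 507.37856039 -313.1318233   300.81124771] [ 1.79991193e+02  5.48029990e-02 -1.29782807e+01] 51.302027931536834 [-0.45011747  0.00114344  0.10311633] [-36.6   5.9  80.6  -0.   93.6  66.4]
```

View pics/w1.png

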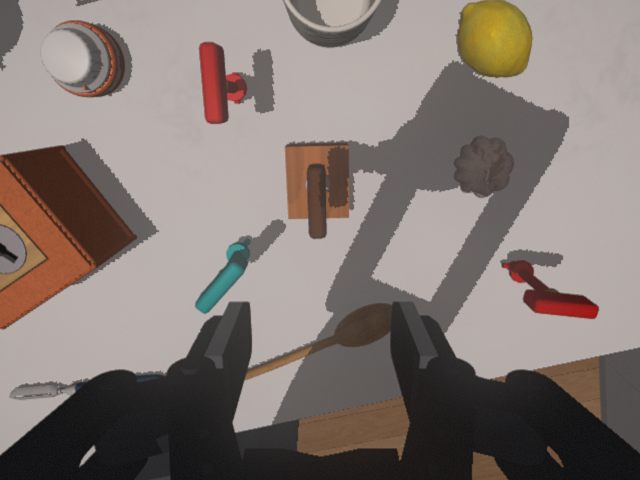

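View pics/t1.png

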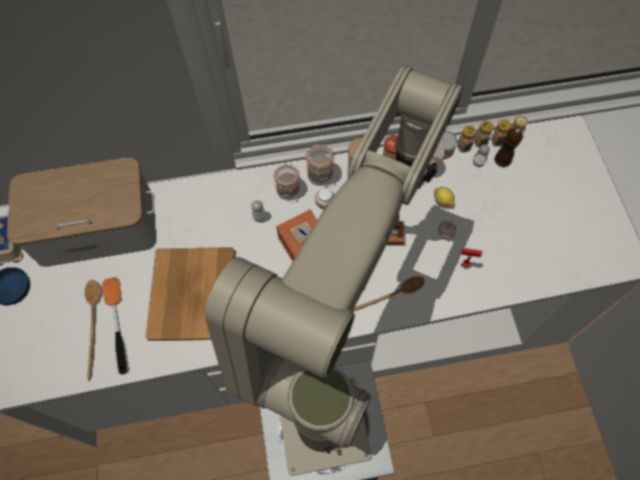

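The wrist view shows the dark handle from (316,165) to (318,238) over the stand. Turquoise is at (222,277), the reds at (213,82) and (560,304), and the plate with its slot at (10,250). I'll segment the handle.

```bash
python3 - <<'E'
from h import *
v=load("w1");c=v["color"][...,::-1].copy()
crop(v,270,130,100,120,5,"c3")
x0,y0=295,158;sub=c[y0:246,x0:332].astype(int)
m=(sub.sum(2)<230).astype(np.uint8)
n,l,st,ce=cv2.connectedComponentsWithStats(m);print(st,ce)
k=1+np.argmax(st[1:,4]);cn,_=cv2.findContours((l==k).astype(np.uint8),0,2);rr=cv2.minAreaRect(cn[0]);bx=cv2.boxPoints(rr)+[x0,y0];print(rr,bx)
for z in(121.5,109):print(z,[cast(v,p,z).round(1) for p in bx])
E
```

```text
[[   0    0   37   88 1857]
 [  12    0   25   80 1399]] [[14.17609047 46.83037157]
 [23.07576841 39.07934239]]
((24.0, 39.5), (79.0, 24.0), 90.0) [[307. 158.]
 [331. 158.]
 [331. 237.]
 [307. 237.]]
121.5 [array([ 546.6, -312.1,  121.5]), array([ 542.7, -329.1,  121.5]), array([ 483.9, -316. ,  121.5]), array([ 488.1, -297.9,  121.5])]
109 [array([ 545.2, -311.4,  109. ]), array([ 541.1, -329.1,  109. ]), array([ 480. , -315.4,  109. ]), array([ 484.3, -296.7,  109. ])]
```

View pics/c3.png

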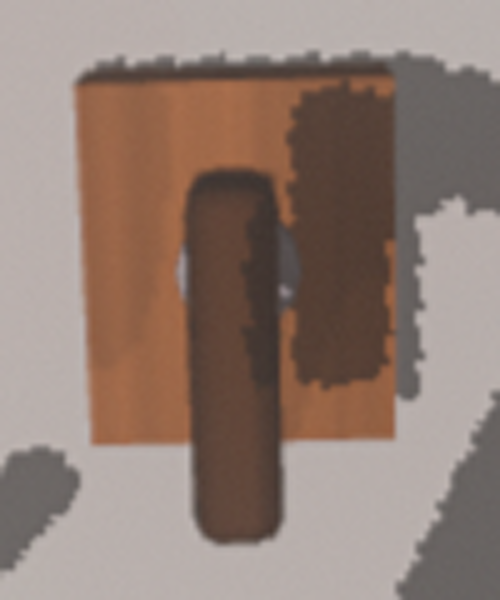

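```bash
python3 - <<'E'
from h import *
v=load("w1")
P=lambda x,y:(270+x/5,130+y/5)
a=cast(v,P(231,190),121.5);b=cast(v,P(239,542),121.5);print(a,b,(a+b)/2,np.linalg.norm(a-b),np.degrees(np.arctan2(*(a-b)[1::-1])))
c=cast(v,P(237,268),33);print("collar",c)
# stand top corners
q=[cast(v,P(*p),30) for p in[(78,78),(395,80),(395,438),(92,443)]];print(np.round(q,1),np.mean(q,0))
# plate
crop(v,0,140,150,200,4,"c4")
E
```

```text
[ 538.05721123 -316.94889923  121.5       ] [ 485.07738145 -305.79114044  121.5       ] [ 511.56729634 -311.37001983  121.5       ] 54.14201644364601 -11.892914584136587
collar [ 511.06652745 -310.98878161   33.        ]
[[ 552.  -290.1   30. ]
 [ 538.3 -347.6   30. ]
 [ 470.8 -333.4   30. ]
 [ 483.2 -275.2   30. ]] [ 511.07942058 -311.5795936    30.        ]
```

View pics/c4.png

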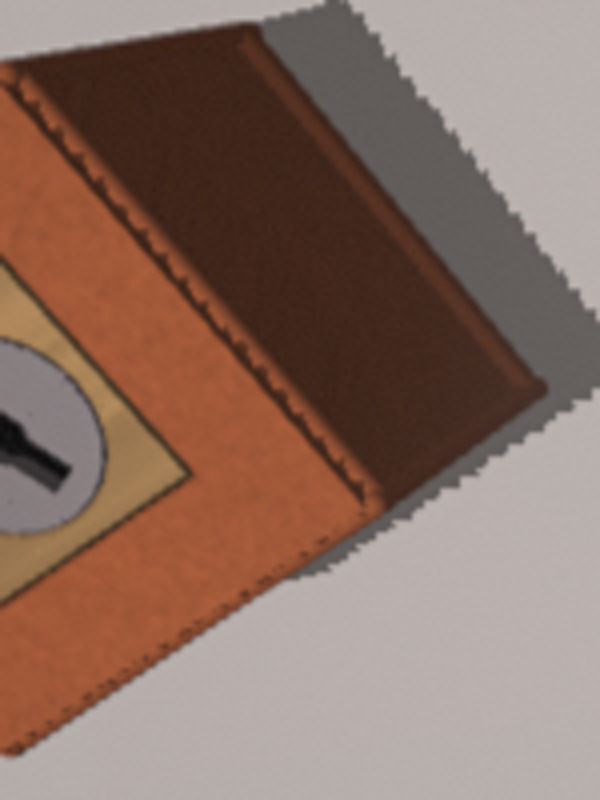

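Emit:
move_arm --rows '[[[0.001, -0.001, 0.01, 0, 0, -0.3], [0.002, -0.002, 0.03, 0, 0, -0.9], [0.0034, -0.0026, 0.055, 0, 0, -0.9], [0.0034, -0.0026, 0.08, 0, 0, -0.9], [0.0034, -0.0026, 0.105, 0, 0, -0.9], [0.0034, -0.0026, 0.13, 0, 0, -0.9], [0.0034, -0.0026, 0.155, 0, 0, -0.9], [0.0034, -0.0026, 0.175, 0, 0, -0.9], [0.0034, -0.0026, 0.19, 0, 0, -0.9], [0.0034, -0.0026, 0.2, 0, 0, -0.9], [0.0034, -0.0026, 0.2028, 0, 0, -0.9], [0.0034, -0.0026, 0.2028, 0, 0, -0.9], [0.0034, -0.0026, 0.2028, 0, 0, -0.9]]]'

```text
time: 2.95
tool_pos: [512.6, -311.3, 99.7]
tcp_rot: [180.0, -0.1, -12.1]
ft_force: [-0.1, 0.3, 0.1]
finger_gap: 51.1
```

```bash
python3 - <<'E'
from h import *
snap("wrist","w2")
E
```

```text
(no output)
```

View pics/w2.png

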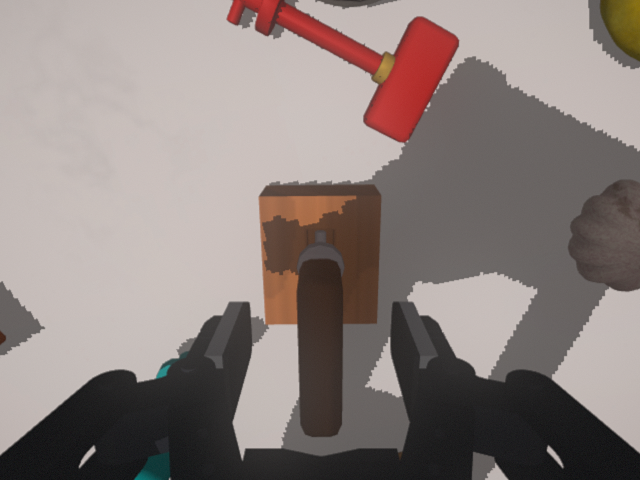

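The handle (320,350) is centred between the pads at (251,391). Next I'll close the gripper.

Emit:
move_arm --rows '[[[0, 0, 0, 0, 0, 0], [0, 0, 0, 0, 0, 0], [0, 0, 0, 0, 0, 0], [0, 0, 0, 0, 0, 0], [0, 0, 0, 0, 0, 0], [0, 0, 0, 0, 0, 0]]]' --grip 0 --newtons 90

```text
time: 3.6
tool_pos: [512.4, -311.1, 99.2]
tcp_rot: [180.0, -0.1, -12.1]
ft_force: [0.2, 0.6, 5.7]
finger_gap: 12.1
```

Emit:
move_arm --rows '[[[0, 0, -0.003, 0, 0, 0], [0, 0, -0.01, 0, 0, 0], [0, 0, -0.02, 0, 0, 0], [0, 0, -0.035, 0, 0, 0], [0, 0, -0.055, 0, 0, 0], [0, 0, -0.08, 0, 0, 0], [0, 0, -0.105, 0, 0, 0], [0, 0, -0.13, 0, 0, 0], [0, 0, -0.15, 0, 0, 0], [0, 0, -0.165, 0, 0, 0], [0, 0, -0.175, 0, 0, 0], [0, 0, -0.18, 0, 0, 0], [0, 0, -0.18, 0, 0, 0]]]'

```text
time: 4.9
tool_pos: [512.1, -310.8, 278.8]
tcp_rot: [180.0, -0.0, -12.1]
ft_force: [0.4, 1.4, -1.1]
finger_gap: 12.7
```

```bash
python3 - <<'E'
from h import *
snap("wrist","w3");snap("scene","s3")
E
```

```text
(no output)
```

View pics/w3.png

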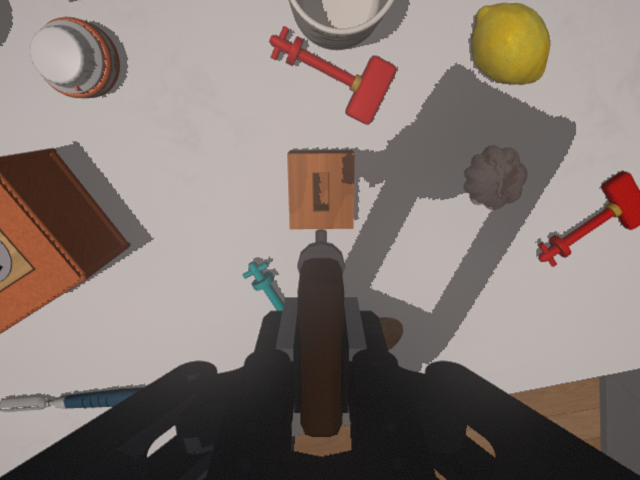

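View pics/s3.png

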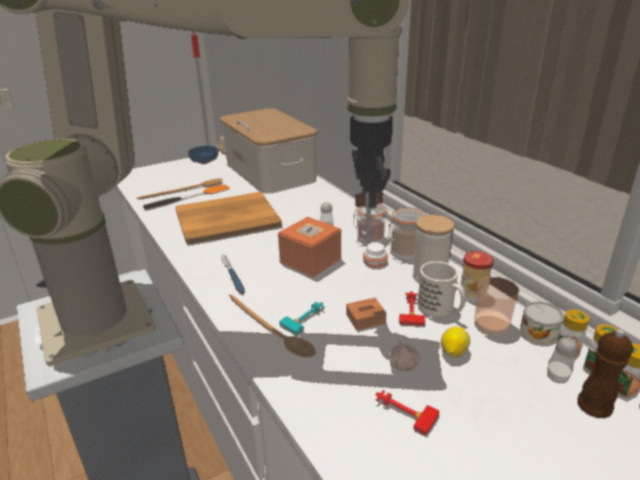

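The key is held with its pin clear of the stand. The loose look-alikes have toppled on their own, as nothing touched them. Now I'll go to a viewpoint before the plug.

Emit:
move_arm --rows '[[[-0.003, -0.007, 0, 0, 0, -2], [-0.009, -0.022, 0, 0, 0, -6], [-0.017, -0.043, 0, 0, 0, -11], [-0.027, -0.068, 0, 0, 0, -17], [-0.037, -0.094, 0, 0, 0, -23], [-0.047, -0.12, 0, 0, 0, -29], [-0.057, -0.145, 0, 0, 0, -36], [-0.067, -0.17, 0, 0, 0, -42], [-0.076, -0.192, 0, 0, 0, -48], [-0.082, -0.208, 0, 0, 0, -52], [-0.085, -0.217, 0, 0, 0, -54], [-0.0855, -0.217, 0, 0, 0, -54], [-0.0855, -0.217, 0, 0, 0, -54], [-0.0855, -0.217, 0, 0, 0, -54]]]'

```text
time: 6.4
tool_pos: [473.9, -81.4, 278.3]
tcp_rot: [180.0, 0.0, 41.8]
ft_force: [0.1, -0.7, -1.4]
finger_gap: 12.7
```

```bash
python3 - <<'E'
from h import *
snap("wrist","w4");snap("top","t4")
E
```

```text
(no output)
```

View pics/w4.png

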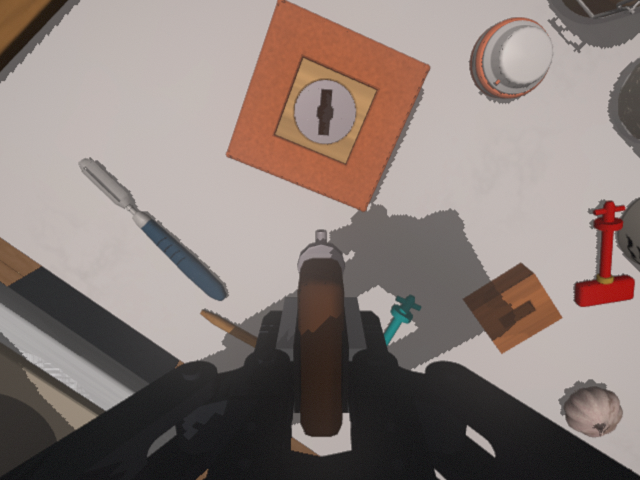

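View pics/t4.png

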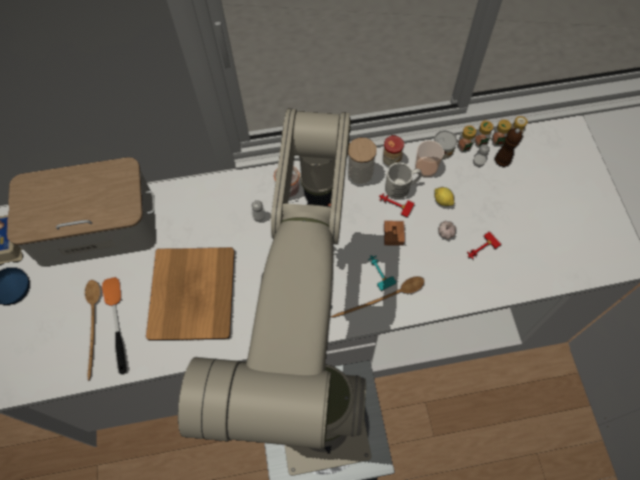

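```bash
python3 - <<'E'
from h import *
v=load("w4");c=v["color"][...,::-1].copy()
x0,y0=270,50;sub=c[y0:170,x0:385]
g=cv2.cvtColor(sub,6);crop(v,270,50,115,120,6,"c5")
m=(g<75).astype(np.uint8)
yy,xx=np.mgrid[:120,:115];m[((xx-55)**2+(yy-62)**2)>27**2]=0
cn,_=cv2.findContours(m,0,2);k=max(cn,key=cv2.contourArea);rr=cv2.minAreaRect(k);bx=cv2.boxPoints(rr)+[x0,y0];print("slot",rr,bx.tolist())
w=[cast(v,p,92) for p in bx];print(np.round(w,1),np.mean(w,0))
for i in range(4):
  d=w[(i+1)%4]-w[i];print(np.linalg.norm(d),np.degrees(np.arctan2(d[1],d[0])))
# moments-based
M=k.reshape(-1,2)+[x0,y0]
ys,xs=np.nonzero(m);W=np.array([cast(v,(x+x0,y+y0),92)[:2] for x,y in zip(xs,ys)]);mu=W.mean(0);e,V=np.linalg.eigh(np.cov((W-mu).T));print("mom",mu,np.degrees(np.arctan2(V[1,1],V[0,1])))
# plate by ellipse: gray low-sat
hsv=cv2.cvtColor(sub,cv2.COLOR_BGR2HSV);p=((hsv[...,1]<45)&(g>75)).astype(np.uint8)
cn,_=cv2.findContours(p,0,2);k=max(cn,key=cv2.contourArea);E=cv2.fitEllipse(k);print("plate",E,cast(v,(E[0][0]+x0,E[0][1]+y0),92))
# plug & crock rect
print("plug corners",[cast(v,(p[0],p[1]),92).round(1) for p in [(304,56),(378,89),(348,163),(274,136)]])
print("crock corners",np.round([cast(v,p,92) for p in [(281,0),(429,67),(366,210),(228,156)]],1))
print(cast(v,(321,232),278.3-88.7))
crop(v,290,220,65,60,8,"c6")
E
```

```text
slot ((54.5, 62.0), (44.0, 15.0), 90.0) [[317.0, 90.0], [332.0, 90.0], [332.0, 134.0], [317.0, 134.0]]
[[535.3 -22.1  92. ]
 [542.4 -30.   92. ]
 [519.9 -50.5  92. ]
 [512.6 -42.3  92. ]] [527.56719533 -36.20410662  92.        ]
10.651438494906357 -48.231345475278765
30.428274428737737 -137.77307736035567
10.975459082323924 131.7624628071418
30.426221959632798 41.61678372749024
mom [527.89430709 -36.18425096] -142.90749974964837
plate ((54.6709098815918, 61.46149444580078), (59.83997344970703, 62.51039123535156), 1.6976758241653442) [528.09565058 -35.89493893  92.        ]
plug corners [array([ 5.46e+02, -5.00e-01,  9.20e+01]), array([564.7, -53.9,  92. ]), array([512.2, -73.5,  92. ]), array([490.5, -19.7,  92. ])]
crock corners [[ 561.9   33.7   92. ]
 [ 598.9  -70.4   92. ]
 [ 495.1 -108.5   92. ]
 [ 456.7   -3.5   92. ]]
[480.57312756 -74.56844495 189.6       ]
```

View pics/c5.png

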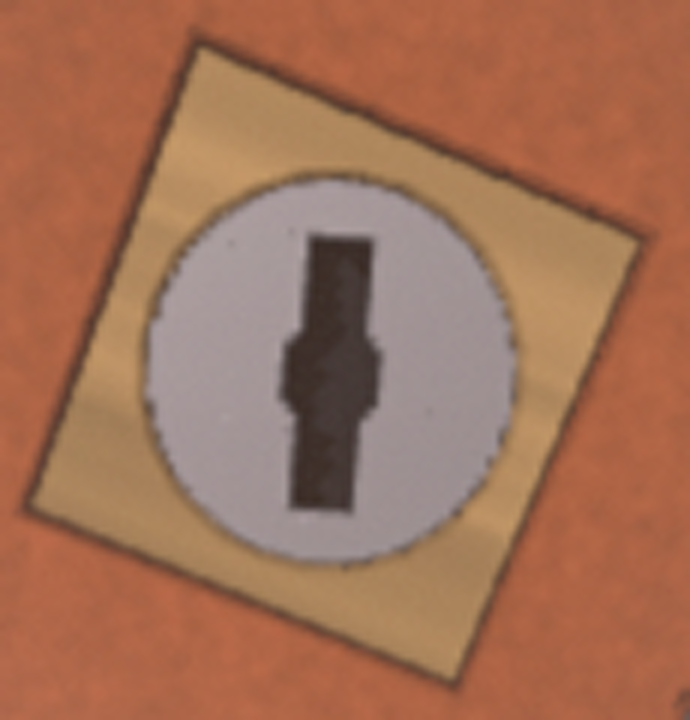

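View pics/c6.png

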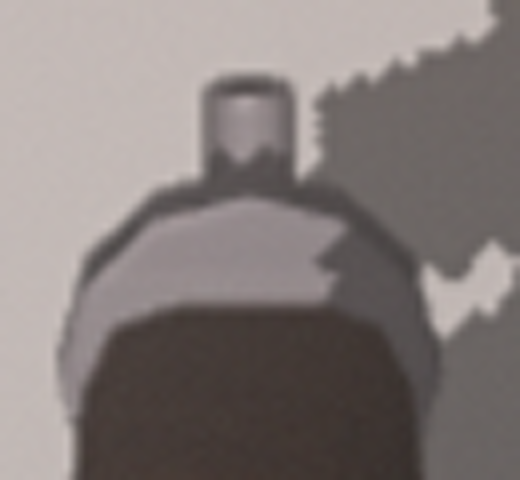

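```bash
python3 - <<'E'
from h import *
v=load("w4");T=np.array([473.9,-81.4,278.3]);Rt=Ro.from_euler('xyz',[180,0,41.8],degrees=True).as_matrix()
f=lambda p,z:(Rt.T@(cast(v,p,z)-T)).round(2)
print("pin end",f((321,229.5),195.6))
P=lambda x,y:(270+x/6,50+y/6)
# slot ends / center
A=P(340,238);B=P(321,511);print("slot A,B",f(A,92),f(B,92)); d=f(A,92)-f(B,92);print("slot angle in tool",np.degrees(np.arctan2(d[1],d[0])),np.linalg.norm(d),"ctr",(f(A,92)+f(B,92))/2)
print("plate",f((270+54.67,50+61.46),92),"L/R",f(P(145,370),92),f(P(517,370),92),f(P(332,177),92),f(P(332,565),92))
print("hole L/R",f(P(281,378),92),f(P(380,378),92))
print("plug",np.mean([f(P(*p),92) for p in[(197,40),(643,240),(457,683),(28,512)]],0))
a=f(P(197,40),92)-f(P(28,512),92);b=f(P(643,240),92)-f(P(457,683),92);print([np.degrees(np.arctan2(q[1],q[0])) for q in(a,b)])
E
```

```text
pin end [12.73 -0.65 82.7 ]
slot A,B [ 85.57   3.58 186.3 ] [ 54.09   1.38 186.3 ]
slot angle in tool 3.9976525890195402 31.556780570901072 ctr [ 69.83   2.48 186.3 ]
plate [ 70.73   2.2  186.3 ] L/R [ 70.6  -19.78 186.3 ] [ 70.58  24.9  186.3 ] [ 92.34   2.62 186.3 ] [ 47.62   2.74 186.3 ]
hole L/R [ 69.67  -3.45 186.3 ] [ 69.66   8.45 186.3 ]
plug [ 69.9375   2.5925 186.3   ]
[np.float64(21.832945721324325), np.float64(22.036002088568186)]
```

The plate centre is at (325,111). The slot is 4° off the tool x axis and 18° from the plug's axis, which fits the description. Now I'll move over it.

Emit:
move_arm --rows '[[[0.004, 0, 0, 0, 0, 0.5], [0.014, 0.001, 0, 0, 0, 1], [0.03, 0.002, 0, 0, 0, 2], [0.047, 0.003, 0.01, 0, 0, 3], [0.061, 0.0031, 0.025, 0, 0, 4], [0.069, 0.0031, 0.042, 0, 0, 4], [0.0713, 0.0031, 0.058, 0, 0, 4], [0.0713, 0.0031, 0.07, 0, 0, 4], [0.0713, 0.0031, 0.075, 0, 0, 4], [0.0713, 0.0031, 0.076, 0, 0, 4], [0.0713, 0.0031, 0.076, 0, 0, 4], [0.0713, 0.0031, 0.076, 0, 0, 4]]]'

```text
time: 7.7
tool_pos: [529.5, -35.6, 203.6]
tcp_rot: [179.9, -0.1, 37.9]
ft_force: [-0.5, 0.6, -1.1]
finger_gap: 12.9
```

```bash
python3 - <<'E'
from h import *
from bench import sensors
s=sensors.sense();print(s["tool_pos"],s["tcp_rot"],s["joint_pos"].round(1))
v=snap("wrist","w5");crop(v,220,180,200,150,4,"c7");snap("scene","s5")
crop(load("s5"),250,120,160,160,4,"c8")
E
```

```text
[529.48152316 -35.64658379 203.56845915] [ 1.79929471e+02 -6.65409057e-02  3.78753155e+01] [-9.4 -2.3 99.1  0.  83.1 42.7]
```

View pics/c7.png

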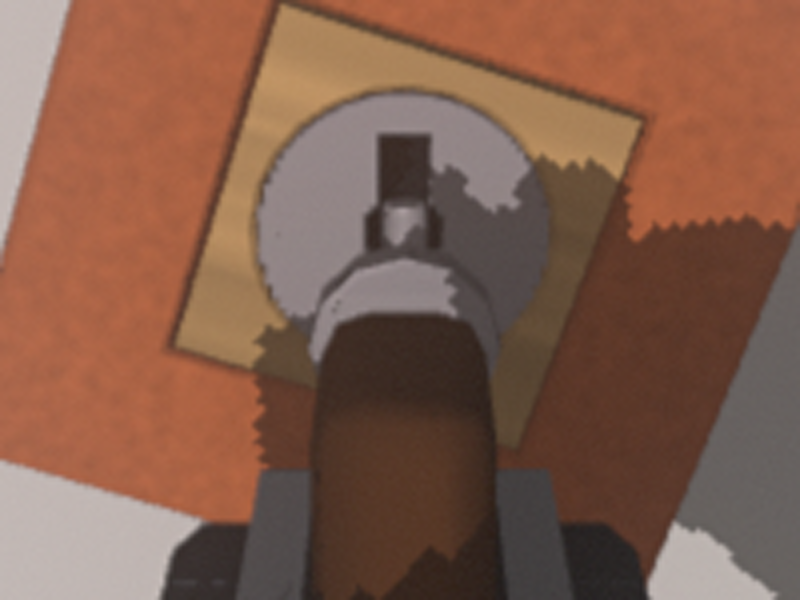

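View pics/c8.png

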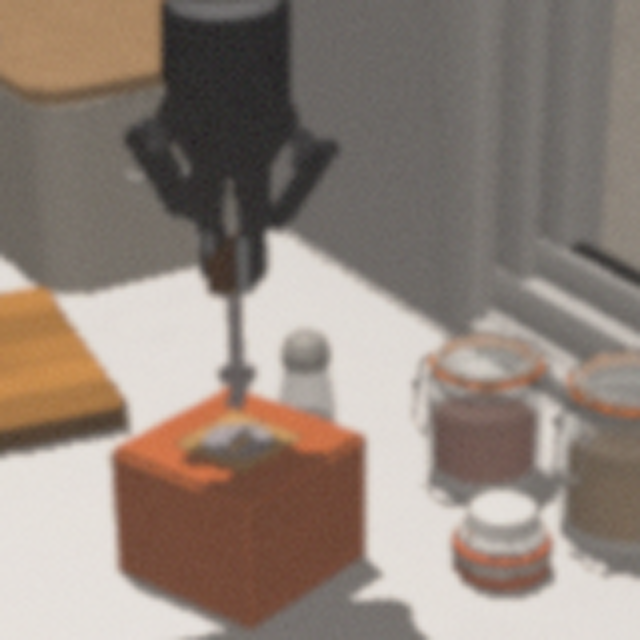

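```bash
python3 - <<'E'
from h import *
v=load("w5");T=np.array([529.48,-35.65,203.57]);Rt=Ro.from_euler('xyz',[179.93,-.067,37.875],degrees=True).as_matrix()
f=lambda p,z:(Rt.T@(cast(v,p,z)-T)).round(2)
P=lambda x,y:(220+x/4,180+y/4)
print("slot far end",f(P(404.5,135),92),"pin end low",f(P(404,203),203.57-88.7+6),"plate L/R/top",f(P(255,225),92),f(P(549,225),92),f(P(404,88),92))
E
```

```text
slot far end [ 13.89  -0.42 111.59] pin end low [11.99 -0.55 82.71] plate L/R/top [-6.0000e-02 -2.2970e+01  1.1154e+02] [ -0.13  21.38 111.6 ] [ 21.01  -0.49 111.59]
```

Emit:
move_arm --rows '[[[0, 0, 0.003, 0, 0, 0], [0, 0, 0.009, 0, 0, 0], [0, 0, 0.015, 0, 0, 0], [0, 0, 0.021, 0, 0, 0], [0, 0, 0.025, 0, 0, 0], [0, 0, 0.027, 0, 0, 0], [0, 0, 0.028, 0, 0, 0], [0, 0, 0.029, 0, 0, 0], [0, 0, 0.03, 0, 0, 0], [0, 0, 0.031, 0, 0, 0], [0, 0, 0.031, 0, 0, 0]]]'

```text
time: 8.9
tool_pos: [529.0, -35.4, 171.4]
tcp_rot: [-180.0, 0.0, 37.9]
ft_force: [-0.1, -0.2, -1.7]
finger_gap: 13.1
```

Emit:
move_arm --rows '[[[0, 0, 0.001, 0, 0, 0], [0, 0, 0.0025, 0, 0, 0], [0, 0, 0.004, 0, 0, 0], [0, 0, 0.0055, 0, 0, 0], [0, 0, 0.007, 0, 0, 0], [0, 0, 0.008, 0, 0, 0], [0, 0, 0.009, 0, 0, 0], [0, 0, 0.009, 0, 0, 0]]]'

```text
time: 9.7
tool_pos: [528.9, -35.3, 162.3]
tcp_rot: [-180.0, 0.0, 37.9]
ft_force: [0.0, 0.7, -1.6]
finger_gap: 12.8
```

Emit:
move_arm --rows '[[[0, 0, 0.0005, 0, 0, 0], [0, 0, 0.001, 0, 0, 0], [0, 0, 0.001, 0, 0, 0]]]'

```text
time: 10.0
tool_pos: [529.0, -35.3, 161.5]
tcp_rot: [-180.0, -0.0, 37.9]
ft_force: [0.4, 0.6, -0.6]
finger_gap: 12.7
```

```bash
python3 - <<'E'
from h import *
v=snap("wrist","w6");crop(v,220,180,200,150,4,"c9")
E
```

```text
(no output)
```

View pics/c9.png

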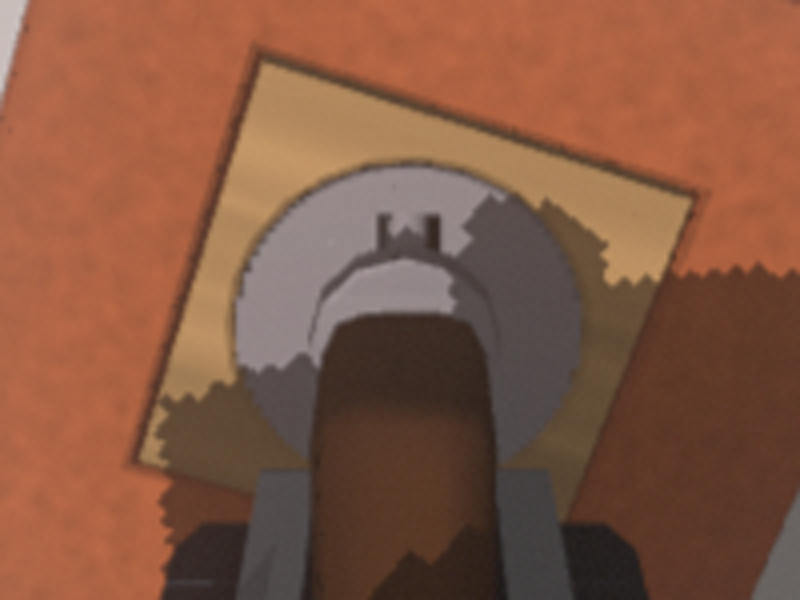

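Emit:
move_arm --rows '[[[0, 0, 0.0004, 0, 0, 0], [0, 0, 0.0008, 0, 0, 0], [0, 0, 0.0008, 0, 0, 0]]]'

```text
time: 10.35
tool_pos: [529.2, -35.4, 161.1]
tcp_rot: [180.0, -0.0, 37.9]
ft_force: [-0.9, -0.6, 2.1]
finger_gap: 13.1
```

Emit:
move_arm --rows '[[[0, 0, -0.0003, 0, 0, 2], [-0.0001, 0.0001, -0.0003, 0, 0, 5], [-0.0002, 0.0002, -0.0003, 0, 0, 9], [-0.0002, 0.0003, -0.0003, 0, 0, 13], [-0.0003, 0.0004, -0.0003, 0, 0, 17], [-0.0004, 0.0005, -0.0003, 0, 0, 21], [-0.0004, 0.0005, -0.0003, 0, 0, 25], [-0.0005, 0.0006, -0.0003, 0, 0, 29], [-0.0006, 0.0007, -0.0003, 0, 0, 33], [-0.0007, 0.0008, -0.0003, 0, 0, 37], [-0.0008, 0.0009, -0.0003, 0, 0, 40], [-0.0009, 0.0009, -0.0003, 0, 0, 43], [-0.0009, 0.0009, -0.0003, 0, 0, 44], [-0.0009, 0.0009, -0.0003, 0, 0, 44]]]'

```text
time: 11.75
tool_pos: [529.1, -36.6, 161.2]
tcp_rot: [180.0, -0.0, -6.1]
ft_force: [0.9, -0.8, 1.0]
finger_gap: 12.6
```

```bash
python3 - <<'E'
from bench import sensors
s=sensors.sense();print(s["wrist_torque"],s["joint_pos"],s["joint_efforts"].round(2))
E
```

```text
[-0.01634785 -0.02150316 -0.03153723] [-9.50247090e+00 -4.34211712e-01  1.01774797e+02  3.02108816e-04
  7.86288691e+01  8.65695285e+01] [ 2.000e-02 -4.746e+01 -4.775e+01 -1.000e-02  1.000e-01  4.100e-01]
```

Turned 44° with no torque. I'll go on to the stop in small steps.

Emit:
move_arm --rows '[[[0, 0, 0, 0, 0, 1], [0, 0, 0, 0, 0, 2], [0, 0, 0, 0, 0, 3], [0, 0, 0, 0, 0, 4], [0, 0, 0, 0, 0, 4.5], [0, 0, 0, 0, 0, 4.5]]]'

```text
time: 12.35
tool_pos: [529.0, -36.7, 161.1]
tcp_rot: [180.0, -0.0, -10.6]
ft_force: [0.7, 0.7, 2.9]
finger_gap: 12.7
```

```bash
python3 - <<'E'
from bench import sensors
s=sensors.sense();print(s["wrist_torque"],s["tcp_rot"])
E
```

```text
[-0.01769711 -0.02640394  0.00920945] [ 1.79997965e+02 -1.45915990e-02 -1.06218980e+01]
```

Emit:
move_arm --rows '[[[0, 0, 0, 0, 0, 0.7], [0, 0, 0, 0, 0, 1.4], [0, 0, 0, 0, 0, 2], [0, 0, 0, 0, 0, 2]]]'

```text
time: 12.75
tool_pos: [529.0, -36.6, 161.2]
tcp_rot: [-180.0, -0.0, -12.6]
ft_force: [0.0, 0.2, 3.1]
finger_gap: 12.6
```

```bash
python3 - <<'E'
from bench import sensors
s=sensors.sense();print(s["wrist_torque"],s["tcp_rot"])
E
```

```text
[ 0.08952106 -0.1676819  -0.00283191] [-1.79990262e+02 -1.88452195e-02 -1.26311862e+01]
```

Emit:
move_arm --rows '[[[0, 0, 0, 0, 0, 0.5], [0, 0, 0, 0, 0, 1], [0, 0, 0, 0, 0, 1]]]'

```text
time: 13.05
tool_pos: [529.1, -36.5, 161.1]
tcp_rot: [-180.0, -0.0, -13.6]
ft_force: [0.3, 1.2, 3.4]
finger_gap: 12.8
```

```bash
python3 - <<'E'
from bench import sensors
s=sensors.sense();print(s["wrist_torque"],s["tcp_rot"],s["ft_force"])
E
```

```text
[ 0.21207529 -0.19857979  0.03376781] [-1.79985567e+02 -2.23251397e-02 -1.36229372e+01] [0.28509947 1.24348637 3.38545084]
```

Emit:
move_arm --rows '[[[0, 0, -0.001, 0, 0, 0], [0, 0, -0.002, 0, 0, 0], [0, 0, -0.003, 0, 0, 0], [0, 0, -0.004, 0, 0, 0], [0, 0, -0.005, 0, 0, 0], [0, 0, -0.006, 0, 0, 0], [0, 0, -0.006, 0, 0, 0]]]' --grip 0 --newtons 110

```text
time: 13.75
tool_pos: [527.9, -36.5, 165.6]
tcp_rot: [180.0, 0.1, -13.6]
ft_force: [0.9, 0.8, -14.9]
finger_gap: 12.6
```

```bash
python3 - <<'E'
from h import *
from bench import sensors
s=sensors.sense();print(s["wrist_torque"],s["ft_force"])
v=snap("wrist","w7");crop(v,180,180,280,150,2,"c10")
E
```

```text
[ 0.13494521 -0.37813439  0.066098  ] [  0.93592038   0.75241199 -14.90551062]
```

View pics/c10.png

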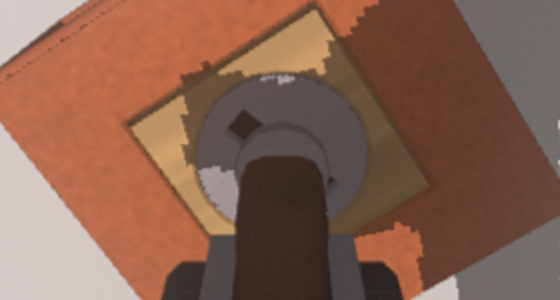

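The slot shows about 50° from the handle, the pin is under the plate, and 15 N is bearing. I'll pull straight up.

Emit:
move_arm --rows '[[[0, 0, -0.002, 0, 0, 0], [0, 0, -0.004, 0, 0, 0], [0, 0, -0.006, 0, 0, 0], [0, 0, -0.008, 0, 0, 0], [0, 0, -0.01, 0, 0, 0], [0, 0, -0.012, 0, 0, 0], [0, 0, -0.014, 0, 0, 0], [0, 0, -0.016, 0, 0, 0], [0, 0, -0.018, 0, 0, 0], [0, 0, -0.02, 0, 0, 0], [0, 0, -0.022, 0, 0, 0]]]'

```text
time: 14.9
tool_pos: [529.8, -36.8, 190.5]
tcp_rot: [-180.0, -0.2, -13.6]
ft_force: [-1.0, -0.1, -5.4]
finger_gap: 12.5
```

Emit:
move_arm --rows '[[[0, 0, -0.002, 0, 0, 0], [0, 0, -0.004, 0, 0, 0], [0, 0, -0.006, 0, 0, 0], [0, 0, -0.008, 0, 0, 0], [0, 0, -0.011, 0, 0, 0], [0, 0, -0.015, 0, 0, 0], [0, 0, -0.02, 0, 0, 0], [0, 0, -0.025, 0, 0, 0], [0, 0, -0.03, 0, 0, 0], [0, 0, -0.034, 0, 0, 0], [0, 0, -0.037, 0, 0, 0], [0, 0, -0.038, 0, 0, 0], [0, 0, -0.038, 0, 0, 0], [0, 0, -0.038, 0, 0, 0]]]'

```text
time: 16.3
tool_pos: [528.7, -36.6, 226.7]
tcp_rot: [180.0, 0.0, -13.6]
ft_force: [-0.2, 0.1, -4.1]
finger_gap: 12.2
```

```bash
python3 - <<'E'
from h import *
from bench import sensors
s=sensors.sense();print(s["time"],s["wrist_torque"],s["ft_force"],s["joint_pos"])
v=snap("wrist","w8");crop(v,120,140,400,240,2,"c11");v=snap("scene","s8");crop(v,160,100,220,190,3,"c12");snap("top","t8")
E
```

```text
16.3 [0.00036684 0.04673359 0.05427038] [-0.2249666   0.08455174 -4.12368412] [-9.50456481e+00 -3.02945587e+00  9.73551429e+01  1.01301902e-03
  8.56998490e+01  9.40989915e+01]
```

View pics/c11.png

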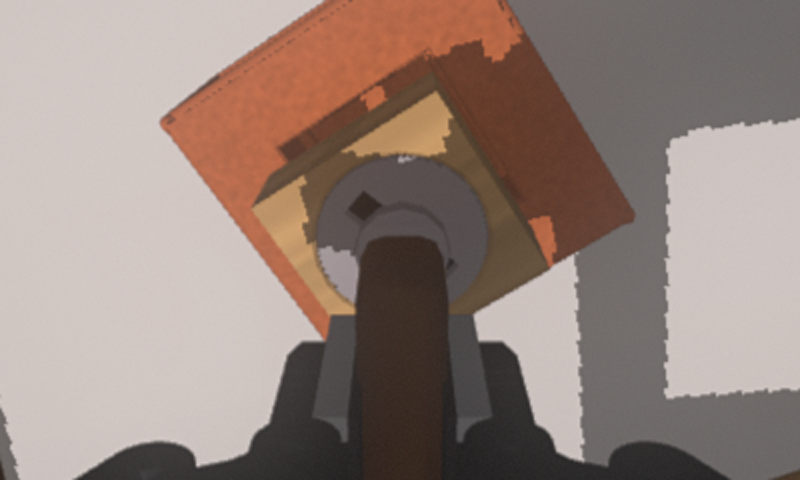

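View pics/c12.png

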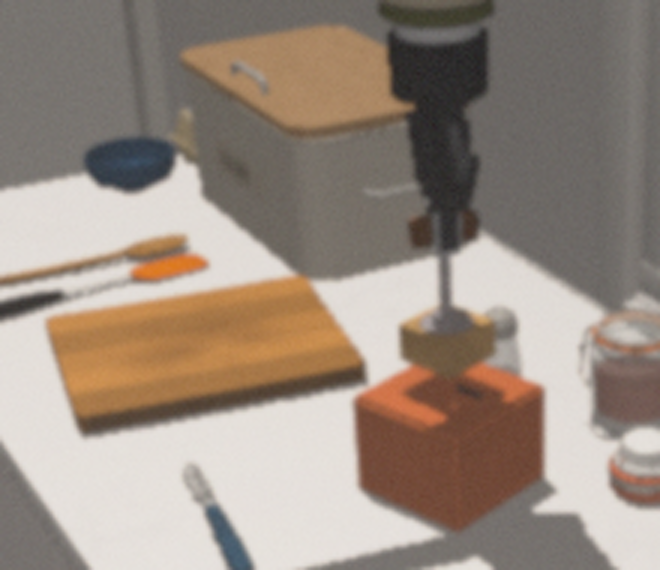

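View pics/t8.png

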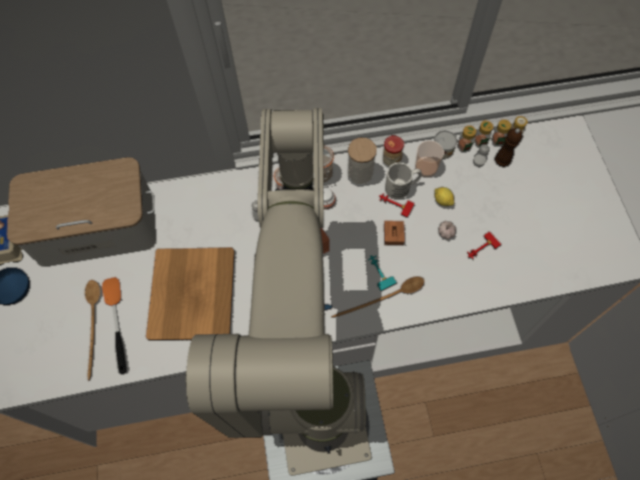

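The plug hangs upright about 30 mm clear above the rim. I'll carry it to the board centre at about (428,304).

Emit:
move_arm --rows '[[[-0.001, -0.002, 0, 0, 0, -0.3], [-0.0045, -0.0077, 0, 0, 0, -1.1], [-0.0096, -0.0166, 0, 0, 0, -2.4], [-0.017, -0.029, 0, 0, 0, -4.3], [-0.026, -0.045, 0, 0, 0, -6.6], [-0.0367, -0.0634, 0, 0, 0, -9.3], [-0.0487, -0.084, 0, 0, 0, -12.3], [-0.0615, -0.106, 0, 0, 0, -15.5], [-0.0752, -0.13, 0, 0, 0, -19], [-0.089, -0.154, 0, 0, 0, -22.5], [-0.103, -0.178, 0, 0, 0, -26], [-0.117, -0.2016, 0, 0, 0, -29.5], [-0.13, -0.2238, 0, 0, 0, -32.7], [-0.1416, -0.2444, 0, 0, 0, -35.7], [-0.1523, -0.263, 0, 0, 0, -38.4], [-0.1614, -0.2786, 0, 0, 0, -40.7], [-0.1687, -0.2912, 0, 0, 0, -42.6], [-0.1738, -0.3, 0, 0, 0, -43.9], [-0.1772, -0.306, 0, 0, 0, -44.7], [-0.178, -0.308, 0, 0, 0, -45]]]'

```text
time: 18.45
tool_pos: [428.0, 305.1, 227.0]
tcp_rot: [-180.0, 0.0, 31.5]
ft_force: [0.3, -0.3, -4.7]
finger_gap: 12.4
```

```bash
python3 - <<'E'
from h import *
from bench import sensors
s=sensors.sense();print(s["time"],s["tool_pos"],s["ft_force"],s["joint_pos"])
v=snap("wrist","w9");v=snap("scene","s9");crop(v,110,60,240,190,3,"c13")
E
```

```text
18.45 [428.02906792 305.09130242 226.97187552] [ 0.27975065 -0.31744133 -4.72647426] [ 2.98899766e+01 -3.74450253e+00  9.80152226e+01  1.11650156e-03
  8.57355106e+01  8.84261954e+01]
```

View pics/w9.png

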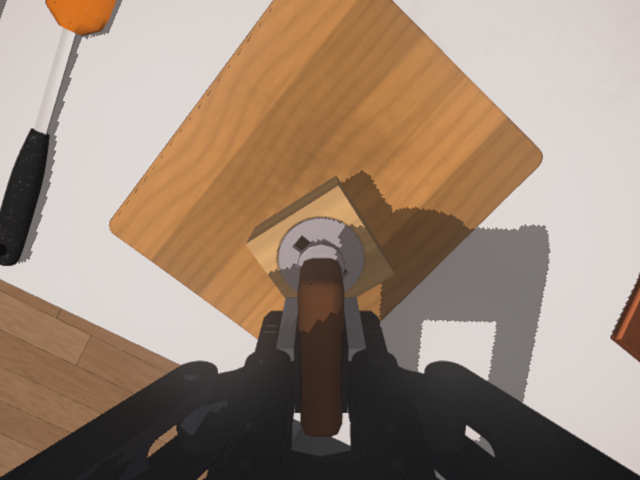

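View pics/c13.png

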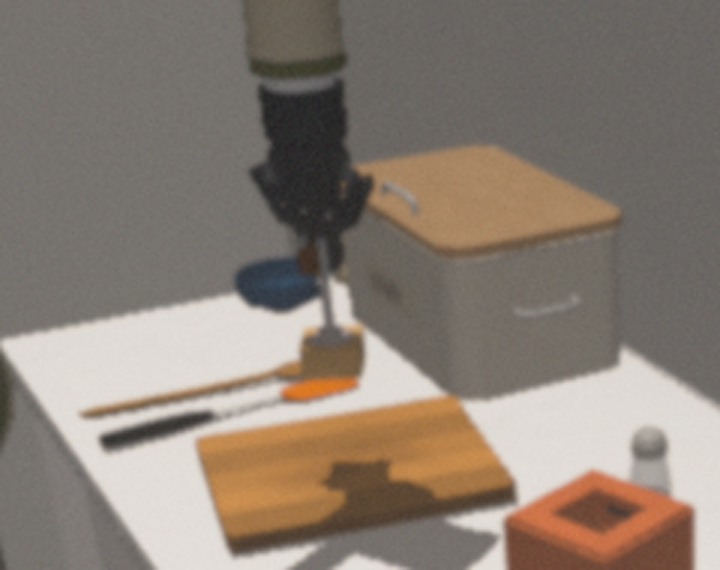

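```bash
python3 - <<'E'
from h import *
v=load("w9");print(cast(v,(544,157),22),cast(v,(109,226),22))
b=load("t8");q=[cast(b,p,22) for p in [(155,249),(234,249),(231,338),(148,337)]];print(np.mean(q,0))
E
```

```text
[550.10121825 174.2329383   22.        ] [319.12146414 444.15029002  22.        ]
[428.64714635 304.24559404  22.        ]
```

Emit:
move_arm --rows '[[[0, 0, 0.002, 0, 0, 0], [0, 0, 0.007, 0, 0, 0], [0, 0, 0.015, 0, 0, 0], [0, 0, 0.025, 0, 0, 0], [0, 0, 0.035, 0, 0, 0], [0, 0, 0.045, 0, 0, 0], [0, 0, 0.055, 0, 0, 0], [0, 0, 0.065, 0, 0, 0], [0, 0, 0.074, 0, 0, 0], [0, 0, 0.081, 0, 0, 0], [0, 0, 0.086, 0, 0, 0], [0, 0, 0.09, 0, 0, 0], [0, 0, 0.093, 0, 0, 0], [0, 0, 0.095, 0, 0, 0], [0, 0, 0.096, 0, 0, 0], [0, 0, 0.096, 0, 0, 0], [0, 0, 0.096, 0, 0, 0]]]'

```text
time: 20.25
tool_pos: [428.5, 304.7, 131.3]
tcp_rot: [-180.0, -0.0, 31.4]
ft_force: [-0.7, 0.5, -4.0]
finger_gap: 12.2
```

Emit:
move_arm --rows '[[[0, 0, 0.001, 0, 0, 0], [0, 0, 0.002, 0, 0, 0], [0, 0, 0.003, 0, 0, 0], [0, 0, 0.004, 0, 0, 0], [0, 0, 0.005, 0, 0, 0], [0, 0, 0.006, 0, 0, 0], [0, 0, 0.006, 0, 0, 0]]]'

```text
time: 20.95
tool_pos: [428.5, 304.8, 125.3]
tcp_rot: [-180.0, -0.0, 31.4]
ft_force: [-0.4, 0.6, -1.8]
finger_gap: 12.4
```

Emit:
move_arm --rows '[[[0, 0, 0.0005, 0, 0, 0], [0, 0, 0.001, 0, 0, 0], [0, 0, 0.0015, 0, 0, 0], [0, 0, 0.0018, 0, 0, 0], [0, 0, 0.0018, 0, 0, 0]]]'

```text
time: 21.45
tool_pos: [428.4, 304.7, 123.3]
tcp_rot: [-180.0, -0.0, 31.4]
ft_force: [-0.0, 0.7, -0.5]
finger_gap: 12.2
```

Emit:
move_arm --rows '[[[0, 0, 0, 0, 0, 0], [0, 0, 0, 0, 0, 0], [0, 0, 0, 0, 0, 0], [0, 0, 0, 0, 0, 0], [0, 0, 0, 0, 0, 0], [0, 0, 0, 0, 0, 0], [0, 0, 0, 0, 0, 0]]]' --grip 0.6

```text
time: 22.15
tool_pos: [428.3, 304.6, 123.2]
tcp_rot: [180.0, -0.0, 31.4]
ft_force: [0.5, -0.8, -0.6]
finger_gap: 51.1
```

```bash
python3 - <<'E'
from h import *
v=snap("wrist","w10");crop(v,120,120,400,300,2,"c14")
E
```

```text
(no output)
```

View pics/c14.png

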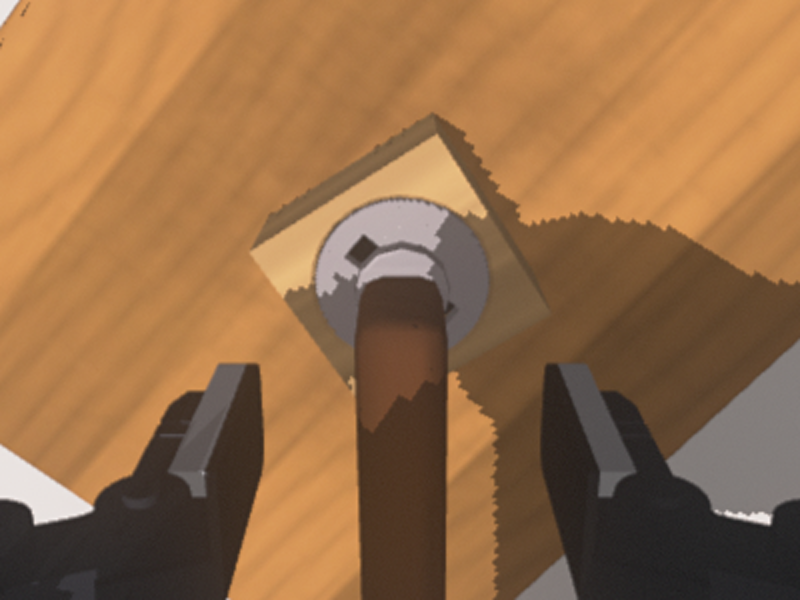

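The key stands in the plug and the pads are well clear of the handle. I'll back off straight up.

Emit:
move_arm --rows '[[[0, 0, -0.003, 0, 0, 0], [0, 0, -0.01, 0, 0, 0], [0, 0, -0.02, 0, 0, 0], [0, 0, -0.035, 0, 0, 0], [0, 0, -0.055, 0, 0, 0], [0, 0, -0.08, 0, 0, 0], [0, 0, -0.105, 0, 0, 0], [0, 0, -0.125, 0, 0, 0], [0, 0, -0.14, 0, 0, 0], [0, 0, -0.145, 0, 0, 0], [0, 0, -0.145, 0, 0, 0], [0, 0, -0.145, 0, 0, 0]]]'

```text
time: 23.4
tool_pos: [427.9, 304.4, 267.2]
tcp_rot: [-180.0, 0.1, 31.4]
ft_force: [-0.1, -0.4, 0.7]
finger_gap: 51.3
```

```bash
python3 - <<'E'
from h import *
snap("wrist","w11");v=snap("scene","s11")
E
```

```text
(no output)
```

View pics/w11.png

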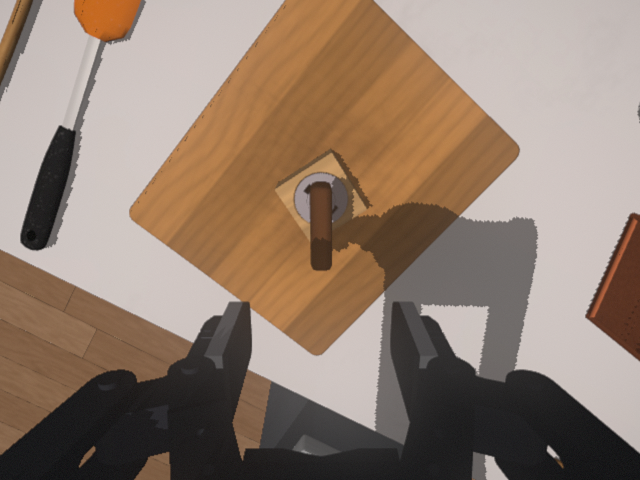

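View pics/s11.png

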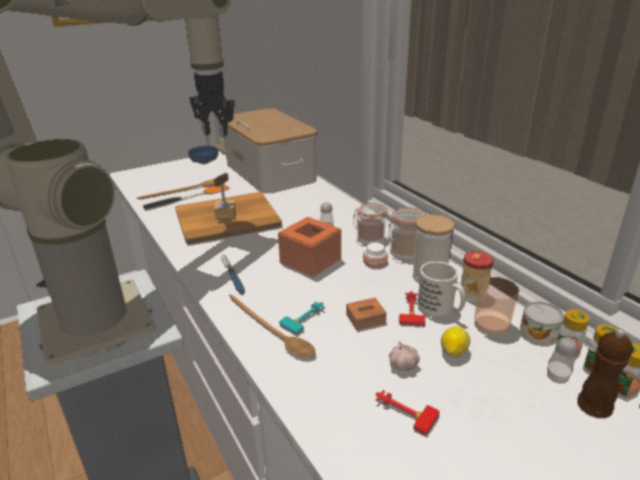

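The plug stands mid-board (wrist view (322,200)) with the key upright in it. The gripper is clear, and the shaker, timer and mug are where they were.

```bash
python3 -c "
from bench import hand_in
print(hand_in())"
```

```text
the job is handed in; nothing more can be done
None
```

The plug is out of the crock and standing upright near the middle of the chopping board, with the released key standing in it. I handed the job in at about 23.5 s of the 72 s allowed; the hand-in gave no verdict.

- **Lock and pull:** I took the dark-handled key from the stand and lowered it into the keyway until the collar touched the plate. I then turned it clockwise about 51.5° until side moments of about 0.2 N m built up, which I took as the stop. I never saw a clear torque about the vertical axis there, but the pin held. The highest pull I read was 15 N, at the one point I checked during the draw.
- **Set-down:** The plug was lowered slowly until the force fell to the key's weight alone, then lowered a little further until the collar was back on the plate, and released.
- **Last checks:** The last images show the key upright, the gripper clear, and the shaker, timer and mug where they were. The plug is within about 10 mm of the board's centre; two estimates of that centre differed by about 8 mm.
- **Oddity:** The loose red and turquoise look-alikes fell over by themselves early on. The arm did not go near them.

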